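# Turn the tool row round for reassembly

### The arm

A 6-joint arm with a two-finger parallel gripper is mounted at the origin on the work surface. World frame = base frame: x ahead of the robot, y to its left, z up, the work surface at z = 0. Lengths are in m, angles in rad, forces in N, time in s.
With the tool pointing down it reaches from about 0.35 to 0.725 m from the base axis. Payload 6 kg.
Tool frame: the origin (TCP) lies at the very end of the fingers, on their centre line; the grasp point (between the pads) lies grip_depth behind it (grip_depth is the distance from the TCP to the grasp point, in m); z points along the fingers, x is the direction in which the jaws open and shut, and the axes are right-handed (so a half turn about z gives the same grasp; the last joint's range is limited). The gripper opens to 85 mm and grips with 20 to 120 N. Pads are 22 mm wide; open, the fingers measure 114 mm over their backs; the gripper's body (76 mm by 85 mm) begins 54 mm behind the grasp point. The pads swing forward as they close: fully open they stand 13 mm farther back than shut.
Start: joints at [1.634, 0.04, 0.085, 0, -1.615, -0.334], TCP at [0.16, 0.578, 0.231] pointing down, gripper open.
Joint ranges: [-2.56, 2.56], [-1.29, 2.01], [-1.08, 1.49], [-3.29, 1.98], [-2.81, -0.18], [-2.99, 2.99]. Speed limits (rad/s): [2.57, 2.57, 3.01, 3.14, 3.14, 3.14].

### API

Orientations are given as a rotation vector (axis times angle).
In Python, from station import * gives the robot as it stands.
- The arm moves only by the shell command python3 -m pendant 'ROWS' [FORCE]. ROWS is JSON, a list of rows, each a list of 5 numbers: the shift along the tool's x, y, z in mm, then the turn about the tool's z in degrees, then the gripper's target within -1 to 1 (fully open at 1, half-way at 0, shut at -1). A call has exactly 5 rows; each row is the pose to reach, as a shift and turn from the pose commanded when the call began, along the tool's axes at that moment; what a row does not reach only later rows make up. A row lasts 1/12 s, in which the tool goes at most 41.7 mm and 7.16 degrees, less where a joint would pass 70% of its speed; a pose out of reach is approached as far as the arm can. A call with a gripper value outside its range is refused whole. The fingers move at their own pace and stop on an object; FORCE is the grip in N (left out, the last holds). Time passes only in rows, so rows that repeat a pose let the fingers close, or fill a call up. It gives the time, the measured TCP pose, the force and the opening at its end, in the units of the state.
- read_state(): the state, without advancing time (a new reading comes with each control period).
- capture(name): name is "scene" or "top" or "wrist"; returns a dict with "color" (420x560x3 uint8, red, green, blue), "intrinsics" (3x3 intrinsics, pixels), "cam_to_world" (4x4, takes a point from camera to world coordinates). Camera axes: x right, y down, z forward; pixel columns grow to the right and rows downward; lengths in m; the calibration is good to about 2 mm. A picture is of the moment at which its call begins. There is no depth.
- hand_in(): hands the job in, once; it reports no verdict.
Trained networks look in a picture, given as the dict that the camera call returned (one of the last four; its "shot" number tells which), for a name from the list of things; names that differ only in an ending like _2 or _b are one class to them, and where a whole thing is asked for, a point or a joint stands for the part that bears it (a point fixed in the world has none). Each returns a list of dicts, best first, with "p" (0 to 1); they miss things now and then, are a little off and sometimes report something else, mostly with a low value. They report only what shows in the picture. A call takes as long as a camera call. They do not tell look-alikes from the thing itself.
- search_frame(label, picture): "point" ([x, y, z] in m, in the coordinates of the camera as it stood for that picture, good to about 4 mm: the middle of the surface that is visible of it).
- cut_out(label, picture): "pixels" (420x560 bool, what is visible of it).
- place_of(label, picture): "point" ([x, y, z] in m, in the coordinates of the camera as it stood for that picture, good to about 4 mm: a listed point, or the origin of a listed thing).
The state is a dict: "t": time; "q": joint angles; "qd": joint speeds; "effort": joint torques, N m; "eef_pos": TCP position; "ee_rot": TCP orientation; "force": force on the tool from outside, world axes, zero at the start; "torque": the same for the moment, N m; "opening": opening from 0.0 (shut) to 1.0 (fully open).
Only numpy, scipy, OpenCV 4.12 (cv2) and the standard library are available. Lean on these libraries where they do the work, as an engineer would, in place of code of your own. Each camera call takes 0.05 s, during which the arm holds its last target. There are 200 camera calls.

### The job

The four hand tools lie on the black cradles of the plywood stand in the order in which they were used to take an appliance apart; for putting it together again, move them all to the empty grey steel rack in the reverse order: the leftmost tool goes to the rack's rightmost place, and so on (left and right as seen from the robot). Lay each tool level in both notches of its place, handle towards the robot, in the same lengthwise position as it had on its cradle.

Things in the scene. Friction and masses are not known exactly. Their poses are not given: they have to be found in the camera images.
- screwdriver_grip (a point): Flat-blade screwdriver: plain long shaft, narrow blade, tip at x = 152. Yellow round handle with black bands, diameter 26, length 96 (same on all four), then a shaft of diameter 8; 0.07 to 0.13 kg. Point: on the tool's axis at mid-handle; x runs from handle to tip, handle from x = -48 to 48, balance point 5 to 30 tipward.
- nutdriver_grip (a point): Nut driver: short shaft ending in a steel socket barrel of diameter 19 and length 28, tip at x = 126. Yellow round handle with black bands, diameter 26, length 96 (same on all four), then a shaft of diameter 8; 0.07 to 0.13 kg. Point: on the tool's axis at mid-handle; x runs from handle to tip, handle from x = -48 to 48, balance point 5 to 30 tipward.
- scraper_grip (a point): Scraper: shaft ending in a flat steel blade 44 wide, tip at x = 146. Yellow round handle with black bands, diameter 26, length 96 (same on all four), then a shaft of diameter 8; 0.07 to 0.13 kg. Point: on the tool's axis at mid-handle; x runs from handle to tip, handle from x = -48 to 48, balance point 5 to 30 tipward.
- mirror_grip (a point): Inspection mirror: shaft ending in a round flat disc of diameter 36, tip at x = 142. Yellow round handle with black bands, diameter 26, length 96 (same on all four), then a shaft of diameter 8; 0.07 to 0.13 kg. Point: on the tool's axis at mid-handle; x runs from handle to tip, handle from x = -48 to 48, balance point 5 to 30 tipward.
- cradle_screwdriver: Black cradle, fixed on the 8 mm plywood stand, in which the screwdriver lies at the start. Origin: 8 above the table, under the tool's mid-handle; x along the tool to its tip, y to the left seen from the robot. The tool's axis lies 47 above the origin, in two V notches as on the rack. The four cradles stand in a row along y, 72 apart, in random order.
- cradle_nutdriver: Black cradle, fixed on the 8 mm plywood stand, in which the nutdriver lies at the start. Origin: 8 above the table, under the tool's mid-handle; x along the tool to its tip, y to the left seen from the robot. The tool's axis lies 47 above the origin, in two V notches as on the rack. The four cradles stand in a row along y, 72 apart, in random order.
- cradle_scraper: Black cradle, fixed on the 8 mm plywood stand, in which the scraper lies at the start. Origin: 8 above the table, under the tool's mid-handle; x along the tool to its tip, y to the left seen from the robot. The tool's axis lies 47 above the origin, in two V notches as on the rack. The four cradles stand in a row along y, 72 apart, in random order.
- cradle_mirror: Black cradle, fixed on the 8 mm plywood stand, in which the mirror lies at the start. Origin: 8 above the table, under the tool's mid-handle; x along the tool to its tip, y to the left seen from the robot. The tool's axis lies 47 above the origin, in two V notches as on the rack. The four cradles stand in a row along y, 72 apart, in random order.
- rack: Grey steel rack, fixed, left or right of the stand. Plate 165 (x) by 290 (y) by 8. Origin on the table; x away from the robot, y to its left (yaw to 0.25). Places at y = 108, 36, -36, -108, each with 2 V notches 12 long, 40 wide, at x = -36 (handle end, top 55 up) and 75 (shaft, top 68 up). Seated tool: tip to +x, mid-handle at x = 0, axis 55 up; clear below to the plate between the notches.
- stand: Plywood board 165 (x) by 290 (y) by 8, fixed, carrying the four cradles at its y = 108, 36, -36, -108, x = 0. Origin on the table; x away from the robot, y to its left (yaw to 0.25 rad). Bystanders (clear spray bottle 200 tall, roll of tape, red screw bin, black case) stand farther out, all beyond x = 0.75 m.
Things that resemble listed ones, but are neither listed nor needed, are in the scene too. Leave any blue or pink look-alike of the part that bears nutdriver_grip alone.

How it is judged:
At the end, for the whole second after the job is handed in: Every tool rests in the rack's notches, its place the mirror image of its cradle's in the starting row (first from left to first from right, ...): mid-handle within 12 mm sideways, 15 mm lengthwise; axis 55 mm up within 7 mm and along the rack's x within 0.12 rad (((y of cradle_screwdriver in the frame of stand between 0.098 and 0.118 m and y of screwdriver_grip in the frame of rack between -0.12 and -0.096 m) or (y of cradle_screwdriver in the frame of stand between 0.026 and 0.046 m and y of screwdriver_grip in the frame of rack between -0.048 and -0.024 m) or (y of cradle_screwdriver in the frame of stand between -0.046 and -0.026 m and y of screwdriver_grip in the frame of rack between 0.024 and 0.048 m) or (y of cradle_screwdriver in the frame of stand between -0.118 and -0.098 m and y of screwdriver_grip in the frame of rack between 0.096 and 0.12 m)) and x of screwdriver_grip in the frame of rack between -0.015 and 0.015 m and z of screwdriver_grip in the frame of rack between 0.048 and 0.062 m and angle between the x axis of each of screwdriver_grip, nutdriver_grip, scraper_grip, mirror_grip and the x axis of rack, either way round below 0.12 rad and linear speed of each of screwdriver, nutdriver, scraper, mirror below 0.02 m/s and ((y of cradle_nutdriver in the frame of stand between 0.098 and 0.118 m and y of nutdriver_grip in the frame of rack between -0.12 and -0.096 m) or (y of cradle_nutdriver in the frame of stand between 0.026 and 0.046 m and y of nutdriver_grip in the frame of rack between -0.048 and -0.024 m) or (y of cradle_nutdriver in the frame of stand between -0.046 and -0.026 m and y of nutdriver_grip in the frame of rack between 0.024 and 0.048 m) or (y of cradle_nutdriver in the frame of stand between -0.118 and -0.098 m and y of nutdriver_grip in the frame of rack between 0.096 and 0.12 m)) and x of nutdriver_grip in the frame of rack between -0.015 and 0.015 m and z of nutdriver_grip in the frame of rack between 0.048 and 0.062 m and ((y of cradle_scraper in the frame of stand between 0.098 and 0.118 m and y of scraper_grip in the frame of rack between -0.12 and -0.096 m) or (y of cradle_scraper in the frame of stand between 0.026 and 0.046 m and y of scraper_grip in the frame of rack between -0.048 and -0.024 m) or (y of cradle_scraper in the frame of stand between -0.046 and -0.026 m and y of scraper_grip in the frame of rack between 0.024 and 0.048 m) or (y of cradle_scraper in the frame of stand between -0.118 and -0.098 m and y of scraper_grip in the frame of rack between 0.096 and 0.12 m)) and x of scraper_grip in the frame of rack between -0.015 and 0.015 m and z of scraper_grip in the frame of rack between 0.048 and 0.062 m and ((y of cradle_mirror in the frame of stand between 0.098 and 0.118 m and y of mirror_grip in the frame of rack between -0.12 and -0.096 m) or (y of cradle_mirror in the frame of stand between 0.026 and 0.046 m and y of mirror_grip in the frame of rack between -0.048 and -0.024 m) or (y of cradle_mirror in the frame of stand between -0.046 and -0.026 m and y of mirror_grip in the frame of rack between 0.024 and 0.048 m) or (y of cradle_mirror in the frame of stand between -0.118 and -0.098 m and y of mirror_grip in the frame of rack between 0.096 and 0.12 m)) and x of mirror_grip in the frame of rack between -0.015 and 0.015 m and z of mirror_grip in the frame of rack between 0.048 and 0.062 m); the robot touches nothing.
It also fails if it takes over 128 s, if anything falls off the work surface, if the arm or the gripper's body presses on something with over 40 N, if the wrist force passes 120 N, or if a joint passes its speed limit or range.

## Working session

There is one attempt and no reset: what is moved stays moved. The work goes in short steps, Python scripts to look and compute and a shell command to move; the robot and the scene stay as the last step left them, time stands still between calls to the robot, and variables do not carry over. Pictures are saved under pics/ and viewed, about 12 in all and at most 16, crops included, and the job is handed in when it is done.

```bash
mkdir -p pics; ls; cat > h.py <<'E'
from station import *
import numpy as np, cv2
from scipy.spatial.transform import Rotation as R
def save(p,n): cv2.imwrite(f'pics/{n}.png',p['color'][...,::-1])
def w(p,pt): return (p['cam_to_world']@np.r_[pt,1])[:3]
def proj(p,P):
    c=np.linalg.inv(p['cam_to_world'])@np.r_[P,1]; u=p['intrinsics']@c[:3]; return u[:2]/u[2]
E
python3 - <<'E'
from h import *
s=read_state(); print(s)
for cam in ['top','scene']:
    p=capture(cam); save(p,cam+'0'); print(cam,p['cam_to_world'].round(3).tolist(),p['intrinsics'].round(1).tolist())
    for l in ['screwdriver_grip','nutdriver_grip','scraper_grip','mirror_grip','cradle_screwdriver','cradle_nutdriver','cradle_scraper','cradle_mirror','rack','stand']:
        print(l,[(round(d['p'],2),w(p,d['point']).round(3).tolist()) for d in place_of(l,p)])
E
```

```text
pics
{'t': 0.0, 'q': array([ 1.63370690e+00,  4.08025869e-02,  8.38263984e-02, -4.97627151e-04,
       -1.61550182e+00, -3.33685168e-01]), 'qd': array([ 1.96734547e-04, -6.22371592e-05,  1.71906424e-03, -5.53168955e-04,
       -4.62225657e-04, -1.95089049e-03]), 'effort': array([-1.06888878e-03, -3.68206108e+01,  3.47400820e+01,  6.93205744e+00,
       -5.57084422e-03,  1.24846207e-05]), 'eef_pos': array([0.16031611, 0.5778452 , 0.23028601]), 'ee_rot': array([ 1.90048905e+00, -2.49985813e+00,  1.76590387e-03]), 'force': array([-0.05980645, -0.80224856,  0.25338613]), 'torque': array([ 0.04639195, -0.02905768, -0.02899858]), 'opening': 0.9998402822228434}
top [[-0.017, -0.998, 0.063, 0.352], [-1.0, 0.017, 0.003, 0.068], [-0.004, -0.063, -0.998, 1.297], [0.0, 0.0, 0.0, 1.0]] [[501.4, 0.0, 287.7], [0.0, 501.4, 203.7], [0.0, 0.0, 1.0]]
screwdriver_grip [(0.68, [0.554, 0.304, 0.052]), (0.45, [0.531, 0.091, 0.057])]
nutdriver_grip [(0.96, [0.298, 0.136, 0.015]), (0.72, [0.53, 0.092, 0.055]), (0.62, [0.448, 0.451, 0.011])]
scraper_grip []
mirror_grip [(0.71, [0.547, 0.227, 0.055])]
cradle_s
[... 345 characters left out ...]
485, 0.923], [0.661, 0.486, -0.572, 0.598], [-0.021, -0.749, -0.662, 0.712], [0.0, 0.0, 0.0, 1.0]] [[401.8, 0.0, 284.1], [0.0, 401.8, 208.8], [0.0, 0.0, 1.0]]
screwdriver_grip [(0.65, [0.552, 0.305, 0.054])]
nutdriver_grip [(0.9, [0.306, 0.137, 0.014]), (0.89, [0.448, 0.451, 0.014]), (0.61, [0.531, 0.088, 0.055])]
scraper_grip [(0.61, [0.537, 0.16, 0.057])]
mirror_grip [(0.95, [0.547, 0.226, 0.055])]
cradle_screwdriver [(0.81, [0.553, 0.303, 0.009])]
cradle_nutdriver [(0.72, [0.526, 0.091, 0.006])]
cradle_scraper [(0.86, [0.539, 0.164, 0.007]), (0.57, [0.529, 0.088, 0.008])]
cradle_mirror [(0.92, [0.546, 0.232, 0.007])]
rack [(0.78, [0.49, -0.22, 0.001])]
stand [(0.75, [0.54, 0.196, 0.001])]
```

View pics/top0.png

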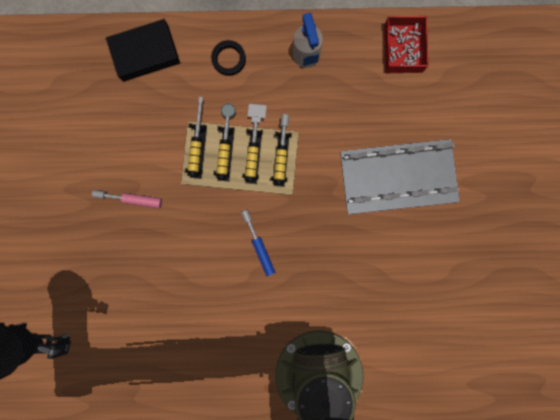

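View pics/scene0.png

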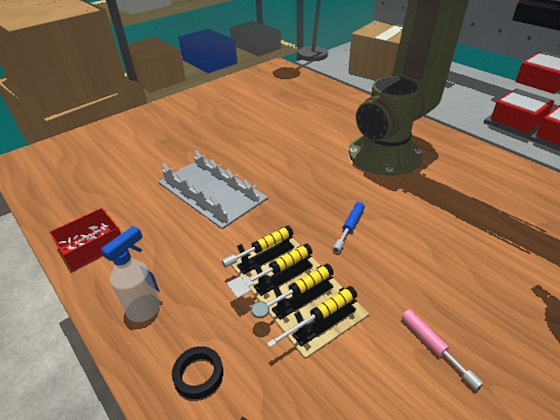

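The row from left to right is screwdriver (195,155), mirror (224,155), scraper (253,155), nut driver (281,160). The empty rack is at (400,177), and the blue and pink look-alikes lie loose. In rack y, the order becomes nut driver +108, scraper +36, mirror -36, screwdriver -108.

```bash
cat >> h.py <<'E'
def delta(xy,z,ang,s=None):
    """tool-frame shift (mm) and turn (deg) to TCP at xy,z, tool x at world angle ang (rad, mod pi), pointing down"""
    s=s or read_state(); r=R.from_rotvec(s['ee_rot']); d=r.inv().apply(np.r_[xy,z]-s['eef_pos'])*1000
    X=r.apply([1,0,0]); a=np.degrees(ang-np.arctan2(X[1],X[0])); a=(a+90)%180-90
    print('shift',d.round(1),'turn',round(-a,2),'tilt z',r.apply([0,0,1]).round(4))
def onplane(p,uv,z):
    M=p['cam_to_world']; d=M[:3,:3]@np.linalg.inv(p['intrinsics'])@np.r_[uv,1]; return M[:3,3]+d*(z-M[2,3])/d[2]
E
python3 - <<'E'
from h import *
try: print(grip_depth)
except Exception as e: print(e)
import station; print([x for x in dir(station) if x[0]!='_'])
p=capture('top')
for l in ['rack','stand']:
    c=cut_out(l,p)
    for k in c[:1]:
        m=k['pixels'].astype('uint8'); cs=max(cv2.findContours(m,0,2)[0],key=cv2.contourArea)
        b=cv2.boxPoints(cv2.minAreaRect(cs)); B=np.array([onplane(p,q,.008) for q in b])[:,:2]
        print(l,round(k['p'],2),b.round(0).tolist(),B.round(3).tolist(),B.mean(0).round(4),[np.linalg.norm(B[i]-B[i-1]).round(3) for i in range(4)],[np.degrees(np.arctan2(*(B[i]-B[i-1])[::-1])).round(1) for i in range(4)])
E
```

```text
0.0187
['PlanningError', 'capture', 'cut_out', 'grip_depth', 'hand_in', 'place_of', 'read_state', 'search_frame']
rack 0.66 [[340.0, 150.0], [452.0, 138.0], [459.0, 202.0], [346.0, 214.0]] [[0.571, -0.065], [0.597, -0.357], [0.43, -0.368], [0.404, -0.079]] [ 0.5006 -0.2172] [np.float64(0.167), np.float64(0.293), np.float64(0.167), np.float64(0.29)] [np.float64(4.6), np.float64(-84.9), np.float64(-176.2), np.float64(95.0)]
stand 0.87 [[181.0, 184.0], [187.0, 121.0], [298.0, 131.0], [292.0, 194.0]] [[0.488, 0.346], [0.653, 0.331], [0.623, 0.043], [0.458, 0.06]] [0.5556 0.1951] [np.float64(0.288), np.float64(0.165), np.float64(0.29), np.float64(0.165)] [np.float64(84.0), np.float64(-5.2), np.float64(-96.0), np.float64(174.0)]
```

```bash
python3 - <<'E'
from h import *
delta([0.50,0.2],0.30,np.radians(-95.6))
p=capture('wrist'); M=p['cam_to_world']; s=read_state(); r=R.from_rotvec(s['ee_rot'])
print('cam in tool',r.inv().apply(M[:3,3]-s['eef_pos']).round(3),'view dir tool',r.inv().apply(M[:3,2]).round(3))
E
```

```text
shift [ 273.5 -428.3  -68.7] turn -9.91 tilt z [ 0.e+00 -1.e-04 -1.e+00]
cam in tool [ 0.    -0.073 -0.144] view dir tool [-0.     0.286  0.958]
```

```bash
python3 -m pendant '[[18,-28,-5,0,0.2],[36,-57,-10,0,0.2],[54,-86,-15,0,0.2],[72,-114,-20,0,0.2],[91,-143,-23,0,0.2]]' 40; python3 -m pendant '[[18,-28,-5,0,0.2],[36,-57,-10,0,0.2],[54,-86,-15,0,0.2],[72,-114,-20,0,0.2],[91,-143,-23,0,0.2]]'; python3 -m pendant '[[18,-28,-5,-4,0.2],[36,-57,-10,-8,0.2],[60,-90,-15,-9.9,0.2],[91,-142,-23,-9.9,0.2],[91,-142,-23,-9.9,0.2]]'
python3 - <<'E'
from h import *
s=read_state(); print(s['eef_pos'],s['opening'],s['t'])
p=capture('wrist'); save(p,'w1')
for l in ['screwdriver_grip','nutdriver_grip','scraper_grip','mirror_grip','cradle_screwdriver','cradle_nutdriver','cradle_scraper','cradle_mirror','stand']:
        print(l,[(round(d['p'],2),w(p,d['point']).round(4).tolist()) for d in place_of(l,p)])
E
```

```text
t: 1.72
eef_pos: [0.2747, 0.4511, 0.255]
ee_rot: [-1.901, 2.5, 0.001]
force: [0.4, 0.3, -0.3]
opening: 0.603
t: 2.13
eef_pos: [0.3882, 0.325, 0.2782]
ee_rot: [-1.901, 2.5, 0.001]
force: [0.8, -0.1, 1.0]
opening: 0.601
t: 2.55
eef_pos: [0.5019, 0.1974, 0.3012]
ee_rot: [-2.107, 2.329, -0.002]
force: [-0.8, 1.0, -0.7]
opening: 0.603
[0.50188437 0.1974362  0.30122453] 0.6025338329280775 2.55
screwdriver_grip [(0.93, [0.5551, 0.3057, 0.0583])]
nutdriver_grip [(0.77, [0.5285, 0.0895, 0.0552]), (0.69, [0.4489, 0.448, 0.0168]), (0.58, [0.302, 0.1354, 0.0118])]
scraper_grip [(0.63, [0.5383, 0.162, 0.0561])]
mirror_grip [(0.97, [0.5449, 0.2302, 0.0534])]
cradle_screwdriver [(0.81, [0.5516, 0.3022, 0.0101])]
cradle_nutdriver [(0.7, [0.5449, 0.1963, -0.0016]), (0.66, [0.5261, 0.0848, 0.0083])]
cradle_scraper [(0.95, [0.5375, 0.1579, 0.0053])]
cradle_mirror [(0.88, [0.5481, 0.2294, 0.0082])]
stand [(0.74, [0.5452, 0.1981, -0.0019])]
```

View pics/w1.png

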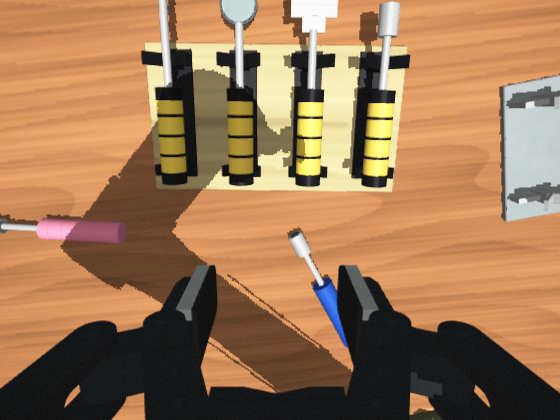

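The picture shows the four tools seated at columns 172, 240, 309 and 377, with pads straddling nothing and free space between tools. I'll start with the nut driver, gripping about 15 mm tipward of mid-handle.

```bash
cat >> h.py <<'E'
SO=np.array([.5414,.1959]); SY=np.radians(-6.0)
def spot(O,yaw,y,x=.015):
    c,s=np.cos(yaw),np.sin(yaw); return O+np.array([c*x-s*y,s*x+c*y])
E
python3 - <<'E'
from h import *
delta(spot(SO,SY,-.108),0.12,SY-np.pi/2)
E
```

```text
shift [109.5 -56.5 180.4] turn 0.47 tilt z [ 1.e-04  1.e-04 -1.e+00]
```

```bash
python3 -m pendant '[[22,-11,20,0,0.2],[44,-22,45,0,0.2],[66,-34,75,0,0.2],[88,-45,100,0,0.2],[109.5,-56.5,120,0.5,0.2]]';python3 -m pendant '[[0,0,20,0,0.2],[0,0,40,0,0.2],[0,0,60,0,0.2],[0,0,60,0,0.2],[0,0,60,0,0.2]]'
python3 - <<'E'
from h import *
delta(spot(SO,SY,-.108),0.034,SY-np.pi/2)
p=capture('wrist'); s=read_state();
for y in (-.108,):
  for x in (-.048,.048): 
    P=np.r_[spot(SO,SY,y,x),.055]; q=proj(p,P); print(q.round(1)); cv2.circle(p['color'],tuple(int(v) for v in q),4,(255,0,0),1)
save(p,'w2')
for l in ['nutdriver_grip','scraper_grip','cradle_nutdriver']:
        print(l,[(round(d['p'],2),w(p,d['point']).round(4).tolist()) for d in place_of(l,p)])
E
```

```text
t: 3.47
eef_pos: [0.5447, 0.0855, 0.178]
ee_rot: [2.1, -2.334, -0.001]
force: [0.9, 0.4, -0.6]
opening: 0.602
t: 3.88
eef_pos: [0.5448, 0.0861, 0.1198]
ee_rot: [2.099, -2.335, -0.0]
force: [-0.6, 0.4, 0.5]
opening: 0.604
shift [-1.  -0.3 85.8] turn -0.07 tilt z [-0.0016 -0.0013 -1.    ]
[275.1 321.9]
[274.7 177.4]
nutdriver_grip [(0.84, [0.5318, 0.0915, 0.0554])]
scraper_grip [(0.84, [0.5396, 0.1622, 0.0566])]
cradle_nutdriver []
```

View pics/w2.png

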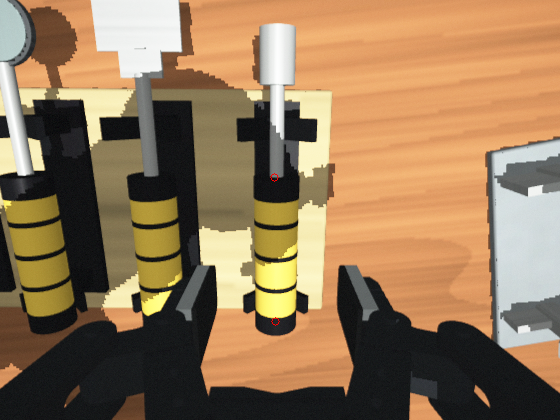

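The handle runs from (276,176) to (276,325), which matches my projected circles. I'll go down, grip and lift.

```bash
python3 -m pendant '[[0,0,25,0,0.2],[-1,0,50,0,0.2],[-1,0,70,0,0.2],[-1,0,86,0,0.2],[-1,0,86,0,0.2]]' 40; python3 -m pendant '[[0,0,0,0,-1],[0,0,0,0,-1],[0,0,0,0,-1],[0,0,0,0,-1],[0,0,0,0,-1]]' 40; python3 -m pendant '[[0,0,-5,0,-1],[0,0,-25,0,-1],[0,0,-60,0,-1],[0,0,-100,0,-1],[0,0,-130,0,-1]]';python3 - <<'E'
from h import *
delta(spot(np.array([.485,-.217]),.085,.108),0.165,.085-np.pi/2)
E
```

```text
t: 4.5
eef_pos: [0.5438, 0.0867, 0.0314]
ee_rot: [2.097, -2.334, -0.003]
force: [-0.4, 0.1, -0.2]
opening: 0.603
t: 4.92
eef_pos: [0.5465, 0.0866, 0.0367]
ee_rot: [-2.099, 2.335, -0.004]
force: [-2.1, -4.3, 5.3]
opening: 0.288
t: 5.33
eef_pos: [0.546, 0.0875, 0.168]
ee_rot: [-2.098, 2.334, -0.002]
force: [0.8, 0.8, 0.0]
opening: 0.292
shift [200.4  34.1   2.6] turn -10.96 tilt z [ 0.003   0.0014 -1.    ]
```

```bash
python3 -m pendant '[[30,5,-3,0,-1],[65,11,-6,0,-1],[100,17,-10,0,-1],[135,23,-10,0,-1],[170,29,-10,0,-1]]'; python3 -m pendant '[[30,5,0,-5,-1],[60,10,0,-9,-1],[90,15,0,-11,-1],[100,15,0,-11,-1],[100,15,0,-11,-1]]'
python3 - <<'E'
from h import *
p=capture('wrist'); s=read_state(); print(s['eef_pos'])
print([(round(d['p'],2),w(p,d['point']).round(4).tolist()) for d in place_of('rack',p)])
save(p,'w3')
c=cut_out('rack',p)
for k in c[:1]:
    m=k['pixels'].astype('uint8'); cs=max(cv2.findContours(m,0,2)[0],key=cv2.contourArea)
    print(k['p'],cv2.approxPolyDP(cs,8,True)[:,0].tolist())
E
```

```text
t: 5.75
eef_pos: [0.4982, -0.0795, 0.1753]
ee_rot: [-2.099, 2.334, -0.001]
force: [0.1, -1.3, -0.1]
opening: 0.286
t: 6.17
eef_pos: [0.4727, -0.1782, 0.1748]
ee_rot: [-2.31, 2.128, -0.001]
force: [0.4, 0.9, -1.4]
opening: 0.289
[ 0.47302202 -0.17707757  0.17460458]
[(0.98, [0.4894, -0.2215, -0.002])]
0.6 [[540, 75], [513, 75], [511, 58], [309, 60], [308, 75], [291, 79], [289, 210], [314, 221], [314, 251], [497, 243], [487, 216], [506, 96], [536, 93]]
```

View pics/w3.png

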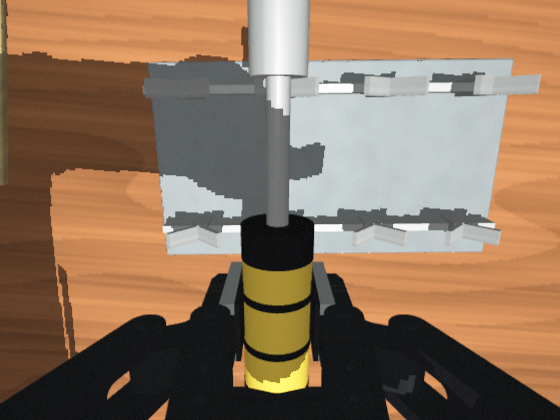

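```bash
python3 - <<'E'
from h import *
p=capture('wrist')
C=np.array([onplane(p,q,.008)[:2] for q in [(148,64),(512,59),(484,250),(167,254)]])
print(C.round(4).tolist(),C.mean(0).round(4))
for i in range(4): d=C[i]-C[i-1]; print(np.linalg.norm(d).round(4),np.degrees(np.arctan2(*d[::-1])).round(2))
O=np.array([.487,-.218]); yaw=np.radians(4.9)
for y in (.108,.036,-.036,-.108): print(y,[proj(p,np.r_[spot(O,yaw,y,x),z]).round(0).tolist() for x,z in ((-.042,.055),(-.03,.055),(.069,.068),(.081,.068))])
E
python3 - <<'E'
from h import *
im=cv2.imread('pics/w3.png'); cv2.imwrite('pics/w3c.png',cv2.resize(im[40:270,130:550],None,fx=1.9,fy=1.9,interpolation=cv2.INTER_CUBIC))
E
```

```text
[[0.5688, -0.0658], [0.5969, -0.3516], [0.4361, -0.3696], [0.4073, -0.0807]] [ 0.5023 -0.2169]
0.1622 5.27
0.2872 -84.39
0.1618 -173.62
0.2903 95.69
0.108 [[193.0, 247.0], [192.0, 232.0], [177.0, 96.0], [175.0, 76.0]]
0.036 [[286.0, 247.0], [286.0, 232.0], [287.0, 96.0], [287.0, 76.0]]
-0.036 [[379.0, 247.0], [380.0, 232.0], [397.0, 96.0], [399.0, 76.0]]
-0.108 [[472.0, 247.0], [474.0, 232.0], [508.0, 96.0], [511.0, 76.0]]
```

View pics/w3c.png

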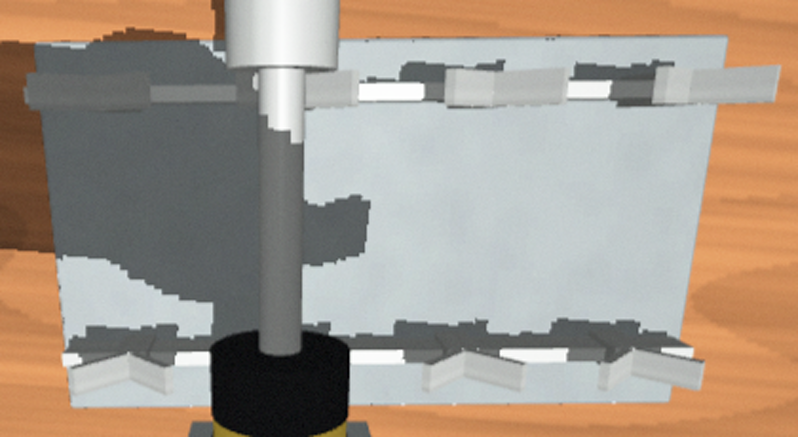

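Projected notch positions agree with the picture to about 2 px: near notches at (193,240), (379,240), (473,240), far ones at (396,86), (507,86). I set the rack at O = (0.487, -0.218), yaw 5.2°, and place the nut driver at +108.

```bash
cat >> h.py <<'E'
RO=np.array([.487,-.218]); RY=np.radians(5.2)
E
python3 - <<'E'
from h import *
delta(spot(RO,RY,.108),0.065,RY-np.pi/2)
E
```

```text
shift [-64.8 -24.4 109.4] turn -0.28 tilt z [ 4.e-04  5.e-04 -1.e+00]
```

```bash
python3 -m pendant '[[-32,-12,0,0,-1],[-65,-24.5,0,-0.3,-1],[-65,-24.5,30,-0.3,-1],[-65,-24.5,60,-0.3,-1],[-65,-24.5,90,-0.3,-1]]';python3 -m pendant '[[0,0,10,0,-1],[0,0,20,0,-1],[0,0,20,0,-1],[0,0,20,0,-1],[0,0,20,0,-1]]'
python3 - <<'E'
from h import *
delta(spot(RO,RY,.108),0.037,RY-np.pi/2)
p=capture('scene'); im=p['color'][140:250,140:300]; p['color']=cv2.resize(im,None,fx=5,fy=5,interpolation=cv2.INTER_CUBIC); save(p,'s1')
E
```

```text
t: 6.78
eef_pos: [0.4925, -0.1078, 0.0836]
ee_rot: [-2.322, 2.114, -0.001]
force: [1.0, -0.9, -1.7]
opening: 0.292
t: 7.2
eef_pos: [0.493, -0.1099, 0.0664]
ee_rot: [-2.319, 2.117, -0.004]
force: [-0.3, -0.1, -0.4]
opening: 0.296
shift [-0.9  0.9 29.4] turn -0.01 tilt z [ 3.e-03 -3.e-04 -1.e+00]
```

View pics/s1.png

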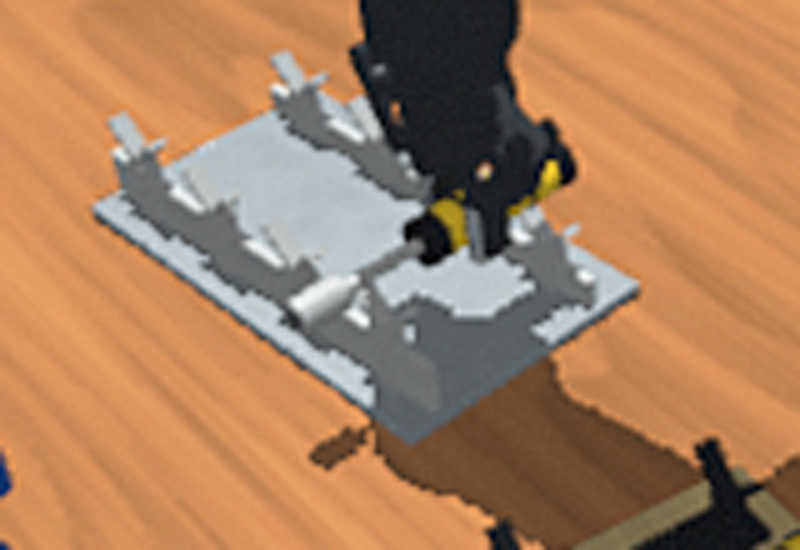

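The tool hangs level above the stand-side place, with the barrel near (325,300) in the crop. I'll lower and release.

```bash
python3 -m pendant '[[-0.5,0.5,7,0,-1],[-0.5,0.5,14,0,-1],[-0.5,0.5,21,0,-1],[-0.5,0.5,28,0,-1],[-0.5,0.5,29,0,-1]]';python3 -m pendant '[[0,0,0,0,-1],[0,0,0,0,-0.2],[0,0,0,0,0],[0,0,0,0,0.1],[0,0,0,0,0.1]]';python3 -m pendant '[[0,0,-5,0,0.1],[0,0,-35,0,0.1],[0,0,-75,0,0.1],[0,0,-110,0,0.1],[0,0,-140,0,0.2]]'
python3 - <<'E'
from h import *
p=capture('wrist')
for x in (-.048,0,.048,.126): q=proj(p,np.r_[spot(RO,RY,.108,x),.055]); cv2.circle(p['color'],tuple(int(v) for v in q),4,(255,0,0),1)
save(p,'w4'); print([(round(d['p'],2),w(p,d['point']).round(4)) for d in place_of('nutdriver_grip',p)],spot(RO,RY,.108,0))
delta(spot(SO,SY,-.036),0.15,SY-np.pi/2)
E
```

```text
t: 7.67
eef_pos: [0.4918, -0.1111, 0.0366]
ee_rot: [2.319, -2.116, 0.005]
force: [-4.5, -4.2, 12.5]
opening: 0.293
t: 8.08
eef_pos: [0.4911, -0.1093, 0.0348]
ee_rot: [2.319, -2.118, -0.001]
force: [-0.0, 0.4, -0.3]
opening: 0.55
t: 8.5
eef_pos: [0.4915, -0.1095, 0.1786]
ee_rot: [-2.319, 2.118, -0.003]
force: [0.8, 0.5, 1.1]
opening: 0.601
[(0.74, array([ 0.4763, -0.1111,  0.0545])), (0.72, array([0.2998, 0.1347, 0.0116]))] [ 0.47721168 -0.11044448]
shift [-262.   -82.5   32.6] turn 11.2 tilt z [ 1.030e-02 -8.000e-04 -9.999e-01]
```

View pics/w4.png

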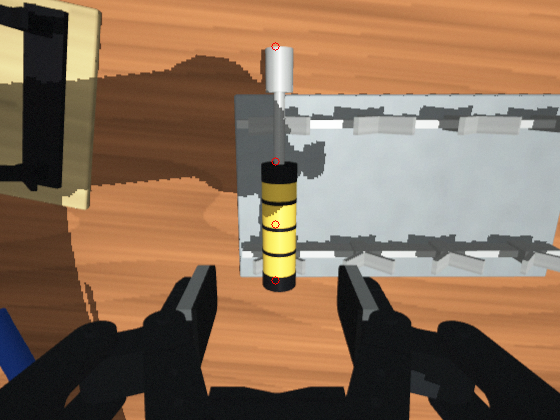

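The nut driver is seated at +108, from (279,47) to (279,285), within about 3 px of the projection. Next is the scraper.

```bash
python3 -m pendant '[[-35,-11,0,0,0.2],[-70,-22,0,0,0.2],[-105,-33,0,0,0.2],[-140,-44,0,0,0.2],[-170,-53,0,0,0.2]]';python3 -m pendant '[[-30,-10,5,4,0.2],[-60,-20,10,8,0.2],[-92,-29.5,20,11.2,0.2],[-92,-29.5,30,11.2,0.2],[-92,-29.5,30,11.2,0.2]]'; python3 -m pendant '[[0,0,5,0,0.2],[0,0,10,0,0.2],[0,0,10,0,0.2],[0,0,10,0,0.2],[0,0,10,0,0.2]]'
python3 - <<'E'
from h import *
delta(spot(SO,SY,-.036),0.034,SY-np.pi/2)
p=capture('wrist')
print([(round(d['p'],2),w(p,d['point']).round(4)) for d in place_of('scraper_grip',p)],spot(SO,SY,-.036,0))
E
```

```text
t: 9.02
eef_pos: [0.5287, 0.0669, 0.1751]
ee_rot: [-2.32, 2.118, 0.0]
force: [0.5, -0.0, 0.2]
opening: 0.603
t: 9.43
eef_pos: [0.5485, 0.1601, 0.1419]
ee_rot: [2.101, -2.329, -0.003]
force: [-0.5, -0.3, -1.2]
opening: 0.601
t: 9.85
eef_pos: [0.55, 0.1584, 0.136]
ee_rot: [-2.1, 2.335, -0.001]
force: [0.7, 0.0, -0.0]
opening: 0.601
shift [ -0.4  -2.4 102. ] turn -0.06 tilt z [ 1.e-03  3.e-04 -1.e+00]
[(0.85, array([0.5392, 0.1615, 0.0565]))] [0.53763698 0.16009721]
```

```bash
python3 -m pendant '[[-0.5,-2.5,25,0,0.2],[-0.5,-2.5,50,0,0.2],[-0.5,-2.5,75,0,0.2],[-0.5,-2.5,95,0,0.2],[-0.5,-2.5,102,0,0.2]]' 40; python3 -m pendant '[[0,0,0,0,0.2],[0,0,0,0,-1],[0,0,0,0,-1],[0,0,0,0,-1],[0,0,0,0,-1]]' 40; python3 -m pendant '[[0,0,-5,0,-1],[0,0,-25,0,-1],[0,0,-60,0,-1],[0,0,-100,0,-1],[0,0,-135,0,-1]]';python3 - <<'E'
from h import *
delta(spot(RO,RY,.036),0.175,RY-np.pi/2)
E
```

```text
t: 10.37
eef_pos: [0.5506, 0.1583, 0.0298]
ee_rot: [2.098, -2.332, -0.002]
force: [-0.3, -0.2, -1.0]
opening: 0.603
t: 10.78
eef_pos: [0.5533, 0.1583, 0.0358]
ee_rot: [-2.101, 2.335, -0.004]
force: [-0.9, -4.8, 1.9]
opening: 0.294
t: 11.2
eef_pos: [0.5525, 0.1594, 0.1719]
ee_rot: [-2.101, 2.333, -0.001]
force: [0.8, 0.5, -1.3]
opening: 0.294
shift [343.9  18.   -3.6] turn -11.2 tilt z [ 0.0022  0.001  -1.    ]
```

```bash
python3 -m pendant '[[34,2,-2,0,-1],[68,4,-4,0,-1],[102,6,-4,0,-1],[136,7,-4,0,-1],[172,9,-4,0,-1]]'; python3 -m pendant '[[35,2,0,-4,-1],[70,4,0,-8,-1],[105,6,0,-11.2,-1],[140,7,0,-11.2,-1],[172,9,0,-11.2,-1]]'; python3 -m pendant '[[0,0,10,0,-1],[0,0,40,0,-1],[0,0,70,0,-1],[0,0,90,0,-1],[0,0,90,0,-1]]'
python3 - <<'E'
from h import *
delta(spot(RO,RY,.036),0.0365,RY-np.pi/2)
E
```

```text
t: 11.62
eef_pos: [0.5252, -0.0117, 0.1738]
ee_rot: [-2.101, 2.332, -0.001]
force: [0.9, -0.0, -1.4]
opening: 0.292
t: 12.03
eef_pos: [0.4982, -0.1826, 0.1739]
ee_rot: [-2.319, 2.117, -0.003]
force: [0.7, 0.4, -1.0]
opening: 0.294
t: 12.45
eef_pos: [0.4959, -0.1801, 0.078]
ee_rot: [2.317, -2.117, -0.01]
force: [-0.4, -0.5, -2.2]
opening: 0.291
shift [ 1.1 -2.9 41.4] turn -0.05 tilt z [-0.0066  0.0022 -1.    ]
```

```bash
python3 -m pendant '[[1,-2,10,0,-1],[1,-2,20,0,-1],[1,-2,30,0,-1],[1,-2,38,0,-1],[1,-2,41,0,-1]]';python3 -m pendant '[[0,0,0,0,-1],[0,0,0,0,-0.2],[0,0,0,0,0],[0,0,0,0,0.1],[0,0,0,0,0.1]]';python3 -m pendant '[[0,0,-5,0,0.1],[0,0,-35,0,0.1],[0,0,-75,0,0.1],[0,0,-110,0,0.1],[0,0,-140,0,0.2]]'
python3 - <<'E'
from h import *
p=capture('wrist')
for y,e in ((.108,.126),(.036,.146)):
  for x in (-.048,0,.048,e): q=proj(p,np.r_[spot(RO,RY,y,x),.055]); cv2.circle(p['color'],tuple(int(v) for v in q),4,(255,0,0),1)
save(p,'w5'); print([(round(d['p'],2),w(p,d['point']).round(4)) for d in place_of('scraper_grip',p)],spot(RO,RY,.036,0))
delta(spot(SO,SY,.036),0.15,SY-np.pi/2)
E
```

```text
t: 12.87
eef_pos: [0.5, -0.1816, 0.0401]
ee_rot: [2.319, -2.118, -0.002]
force: [-0.3, -0.1, -1.0]
opening: 0.286
t: 13.28
eef_pos: [0.5009, -0.1819, 0.0421]
ee_rot: [-2.319, 2.118, -0.002]
force: [-0.2, -0.2, 1.5]
opening: 0.546
t: 13.7
eef_pos: [0.5007, -0.1822, 0.185]
ee_rot: [-2.319, 2.118, -0.004]
force: [0.5, -1.2, 0.5]
opening: 0.598
[(0.6, array([ 0.485 , -0.1792,  0.0585]))] [ 0.48373723 -0.18214816]
shift [-406.2  -93.9   38.4] turn 11.19 tilt z [ 0.0109 -0.0026 -0.9999]
```

View pics/w5.png

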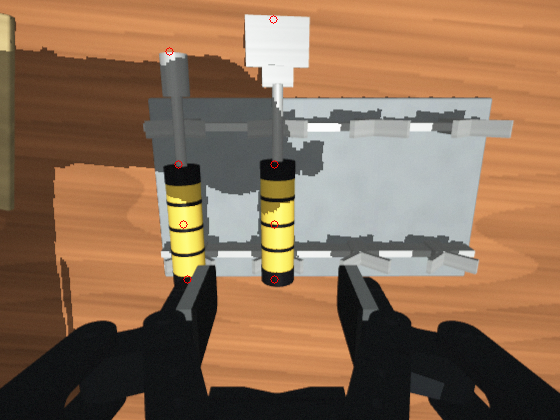

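The scraper lies at +36, from (276,15) to (278,280), parallel to the nut driver at column 185. Next is the mirror.

```bash
python3 -m pendant '[[-36,-8,0,0,0.2],[-72,-16,0,0,0.2],[-108,-24,0,0,0.2],[-144,-32,0,0,0.2],[-180,-41,0,0,0.2]]';python3 -m pendant '[[-36,-8,0,0,0.2],[-72,-16,0,0,0.2],[-108,-24,0,0,0.2],[-144,-32,0,0,0.2],[-180,-41,0,0,0.2]]'; python3 -m pendant '[[-30,-8,0,5,0.2],[-46,-12,10,10,0.2],[-46,-12,25,11.2,0.2],[-46,-12,35,11.2,0.2],[-46,-12,38,11.2,0.2]]'
python3 - <<'E'
from h import *
p=capture('wrist'); p=capture('wrist')
delta(spot(SO,SY,.036),0.034,SY-np.pi/2)
print([(round(d['p'],2),w(p,d['point']).round(4)) for d in place_of('mirror_grip',p)],spot(SO,SY,.036,0))
E
```

```text
t: 14.22
eef_pos: [0.5249, 0.0028, 0.1818]
ee_rot: [-2.319, 2.118, -0.001]
force: [1.8, -0.5, 1.2]
opening: 0.6
t: 14.63
eef_pos: [0.5494, 0.186, 0.1817]
ee_rot: [-2.32, 2.118, -0.0]
force: [0.9, -0.7, 0.2]
opening: 0.603
t: 15.05
eef_pos: [0.5564, 0.2306, 0.1408]
ee_rot: [2.101, -2.331, -0.001]
force: [-0.1, -0.2, -0.7]
opening: 0.597
shift [ -0.4  -3.  108.7] turn 0.0 tilt z [-0.001  -0.0011 -1.    ]
[(0.78, array([0.5499, 0.2302, 0.0507]))] [0.54516302 0.23170279]
```

```bash
python3 -m pendant '[[-0.5,-3,25,0,0.2],[-0.5,-3,50,0,0.2],[-0.5,-3,75,0,0.2],[-0.5,-3,100,0,0.2],[-0.5,-3,108,0,0.2]]' 40; python3 -m pendant '[[0,0,0,0,0.2],[0,0,0,0,-1],[0,0,0,0,-1],[0,0,0,0,-1],[0,0,0,0,-1]]' 40; python3 -m pendant '[[0,0,-5,0,-1],[0,0,-25,0,-1],[0,0,-60,0,-1],[0,0,-100,0,-1],[0,0,-135,0,-1]]';python3 - <<'E'
from h import *
delta(spot(RO,RY,-.036),0.175,RY-np.pi/2)
E
```

```text
t: 15.62
eef_pos: [0.559, 0.2298, 0.0322]
ee_rot: [2.098, -2.333, -0.002]
force: [0.3, -0.4, -0.4]
opening: 0.602
t: 16.03
eef_pos: [0.5616, 0.2299, 0.0383]
ee_rot: [-2.101, 2.335, -0.004]
force: [-1.3, -7.3, 4.4]
opening: 0.286
t: 16.45
eef_pos: [0.5607, 0.2314, 0.1744]
ee_rot: [-2.1, 2.332, -0.001]
force: [2.5, 0.8, -0.0]
opening: 0.291
shift [487.    4.7  -1.5] turn -11.2 tilt z [ 0.0028  0.0015 -1.    ]
```

```bash
python3 -m pendant '[[36,0,0,0,-1],[72,1,0,0,-1],[108,1,0,0,-1],[144,1,0,0,-1],[180,2,0,0,-1]]'; python3 -m pendant '[[36,0,0,0,-1],[72,1,0,0,-1],[108,1,0,0,-1],[144,1,0,0,-1],[180,2,0,0,-1]]';python3 -m pendant '[[33,0,0,-4,-1],[66,1,0,-8,-1],[100,1,0,-11.2,-1],[127,1,0,-11.2,-1],[127,1,0,-11.2,-1]]'; python3 -m pendant '[[0,0,20,0,-1],[0,0,50,0,-1],[0,0,80,0,-1],[0,0,90,0,-1],[0,0,90,0,-1]]'
python3 - <<'E'
from h import *
capture('top'); capture('top')
delta(spot(RO,RY,-.036),0.0385,RY-np.pi/2)
E
```

```text
t: 16.87
eef_pos: [0.5396, 0.0513, 0.1723]
ee_rot: [-2.101, 2.332, -0.001]
force: [0.7, 0.3, -1.1]
opening: 0.291
t: 17.28
eef_pos: [0.5188, -0.1278, 0.1724]
ee_rot: [-2.101, 2.332, -0.003]
force: [0.8, -0.1, -1.3]
opening: 0.292
t: 17.7
eef_pos: [0.5038, -0.2564, 0.1719]
ee_rot: [-2.315, 2.123, -0.003]
force: [0.7, 0.7, -1.4]
opening: 0.291
t: 18.12
eef_pos: [0.5032, -0.252, 0.0783]
ee_rot: [2.318, -2.117, -0.006]
force: [0.0, 1.0, -0.2]
opening: 0.293
shift [-0.5  0.2 44.1] turn 0.02 tilt z [ 0.0021 -0.0015 -1.    ]
```

```bash
python3 -m pendant '[[-0.5,0,12,0,-1],[-0.5,0,24,0,-1],[-0.5,0,34,0,-1],[-0.5,0,41,0,-1],[-0.5,0,44,0,-1]]';python3 -m pendant '[[0,0,0,0,-1],[0,0,0,0,-0.2],[0,0,0,0,0],[0,0,0,0,0.1],[0,0,0,0,0.1]]';python3 -m pendant '[[0,0,-5,0,0.1],[0,0,-35,0,0.1],[0,0,-75,0,0.1],[0,0,-110,0,0.1],[0,0,-140,0,0.2]]'
python3 - <<'E'
from h import *
p=capture('wrist');p=capture('wrist')
for y,e in ((.108,.126),(.036,.146),(-.036,.142)):
  for x in (-.048,0,.048,e): q=proj(p,np.r_[spot(RO,RY,y,x),.055]); cv2.circle(p['color'],tuple(int(v) for v in q),4,(255,0,0),1)
save(p,'w6'); print([(round(d['p'],2),w(p,d['point']).round(4)) for d in place_of('mirror_grip',p)],spot(RO,RY,-.036,0))
delta(spot(SO,SY,.108),0.15,SY-np.pi/2)
E
```

```text
t: 18.63
eef_pos: [0.505, -0.2542, 0.0385]
ee_rot: [2.318, -2.116, 0.007]
force: [-5.6, -4.7, 16.2]
opening: 0.29
t: 19.05
eef_pos: [0.5042, -0.2519, 0.0358]
ee_rot: [2.32, -2.118, -0.001]
force: [0.3, 0.0, -0.0]
opening: 0.548
t: 19.47
eef_pos: [0.5046, -0.2523, 0.1796]
ee_rot: [-2.319, 2.118, -0.004]
force: [0.3, -0.4, -0.2]
opening: 0.598
[(0.77, array([ 0.4899, -0.2538,  0.0557]))] [ 0.49026277 -0.25385184]
shift [-546.3 -111.7   29.6] turn 11.2 tilt z [ 0.006  -0.0015 -1.    ]
```

View pics/w6.png

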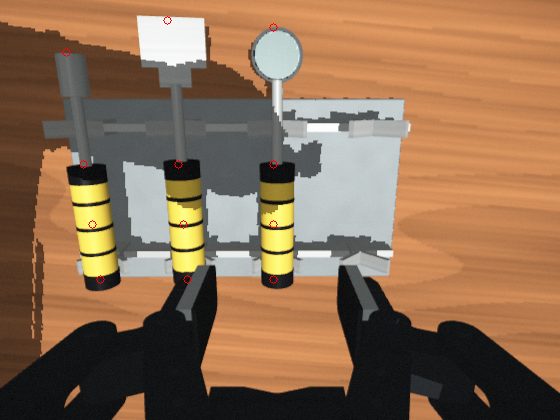

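The mirror is seated at -36, from (276,30) to (278,285). Last is the screwdriver.

```bash
python3 -m pendant '[[-34,-7,0,0,0.2],[-68,-14,0,0,0.2],[-102,-21,0,0,0.2],[-136,-28,0,0,0.2],[-170,-35,0,0,0.2]]';python3 -m pendant '[[-34,-7,0,0,0.2],[-68,-14,0,0,0.2],[-102,-21,0,0,0.2],[-136,-28,0,0,0.2],[-170,-35,0,0,0.2]]';python3 -m pendant '[[-34,-7,0,0,0.2],[-68,-14,0,0,0.2],[-102,-21,0,0,0.2],[-136,-28,0,0,0.2],[-170,-35,0,0,0.2]]'; python3 -m pendant '[[-30,-5,0,5,0.2],[-36,-7,10,10,0.2],[-36,-7,25,11.2,0.2],[-36,-7,30,11.2,0.2],[-36,-7,30,11.2,0.2]]'
python3 - <<'E'
from h import *
p=capture('wrist'); p=capture('wrist')
delta(spot(SO,SY,.108),0.034,SY-np.pi/2)
print([(round(d['p'],2),w(p,d['point']).round(4)) for d in place_of('screwdriver_grip',p)],spot(SO,SY,.108,0))
E
```

```text
t: 20.03
eef_pos: [0.5232, -0.078, 0.1751]
ee_rot: [2.319, -2.118, -0.002]
force: [1.5, -0.1, 0.2]
opening: 0.606
t: 20.45
eef_pos: [0.5427, 0.0946, 0.1751]
ee_rot: [2.319, -2.117, -0.001]
force: [1.0, -0.4, 0.5]
opening: 0.601
t: 20.87
eef_pos: [0.5622, 0.2669, 0.1749]
ee_rot: [2.319, -2.117, -0.001]
force: [0.7, 0.1, 0.9]
opening: 0.601
t: 21.28
eef_pos: [0.5654, 0.3011, 0.1431]
ee_rot: [2.1, -2.33, -0.001]
force: [0.8, -0.8, 0.0]
opening: 0.602
shift [ -0.7  -1.  112.2] turn 0.01 tilt z [-3.e-04 -9.e-04 -1.e+00]
[(0.89, array([0.5558, 0.3042, 0.0583]))] [0.55268907 0.30330836]
```

```bash
python3 -m pendant '[[-0.5,-1.5,25,0,0.2],[-0.5,-1.5,50,0,0.2],[-0.5,-1.5,75,0,0.2],[-0.5,-1.5,100,0,0.2],[-0.5,-1.5,111,0,0.2]]' 40; python3 -m pendant '[[0,0,0,0,0.2],[0,0,0,0,-1],[0,0,0,0,-1],[0,0,0,0,-1],[0,0,0,0,-1]]' 40; python3 -m pendant '[[0,0,-5,0,-1],[0,0,-25,0,-1],[0,0,-60,0,-1],[0,0,-100,0,-1],[0,0,-135,0,-1]]';python3 - <<'E'
from h import *
delta(spot(RO,RY,-.108),0.175,RY-np.pi/2)
E
```

```text
t: 21.85
eef_pos: [0.567, 0.301, 0.0324]
ee_rot: [2.099, -2.333, -0.001]
force: [-1.0, -0.7, -1.0]
opening: 0.6
t: 22.27
eef_pos: [0.5692, 0.3015, 0.0383]
ee_rot: [-2.1, 2.334, -0.003]
force: [-0.5, -5.3, 3.6]
opening: 0.288
t: 22.68
eef_pos: [0.5684, 0.3024, 0.1741]
ee_rot: [-2.1, 2.332, -0.0]
force: [0.6, 0.2, 0.2]
opening: 0.289
shift [629.1  -9.1  -2.1] turn -11.19 tilt z [ 0.0023  0.0017 -1.    ]
```

```bash
python3 -m pendant '[[34,0,0,0,-1],[68,-1,0,0,-1],[102,-1,0,0,-1],[136,-2,0,0,-1],[170,-2.5,0,0,-1]]'; python3 -m pendant '[[34,0,0,0,-1],[68,-1,0,0,-1],[102,-1,0,0,-1],[136,-2,0,0,-1],[170,-2.5,0,0,-1]]';python3 -m pendant '[[34,0,0,0,-1],[68,-1,0,0,-1],[102,-1,0,0,-1],[136,-2,0,0,-1],[170,-2.5,0,0,-1]]';python3 -m pendant '[[33,0,0,-4,-1],[66,-1,0,-8,-1],[100,-1,0,-11.2,-1],[119,-1.5,0,-11.2,-1],[119,-1.5,0,-11.2,-1]]'; python3 -m pendant '[[0,0,20,0,-1],[0,0,50,0,-1],[0,0,80,0,-1],[0,0,90,0,-1],[0,0,90,0,-1]]'
python3 - <<'E'
from h import *
capture('top'); capture('top')
delta(spot(RO,RY,-.108),0.0385,RY-np.pi/2)
E
```

```text
t: 23.1
eef_pos: [0.5527, 0.132, 0.1719]
ee_rot: [-2.101, 2.332, -0.0]
force: [0.1, -0.3, 0.4]
opening: 0.29
t: 23.52
eef_pos: [0.5375, -0.0376, 0.1721]
ee_rot: [-2.101, 2.332, -0.002]
force: [0.4, -0.7, -0.2]
opening: 0.287
t: 23.93
eef_pos: [0.5223, -0.2072, 0.1721]
ee_rot: [-2.101, 2.332, -0.003]
force: [0.4, 0.8, -1.5]
opening: 0.292
t: 24.35
eef_pos: [0.5106, -0.3276, 0.1712]
ee_rot: [-2.316, 2.122, -0.002]
force: [0.6, 0.7, -2.0]
opening: 0.287
t: 24.77
eef_pos: [0.51, -0.3232, 0.0779]
ee_rot: [2.319, -2.117, -0.007]
force: [-0.1, -0.4, -0.3]
opening: 0.288
shift [-0.5  0.3 44. ] turn 0.02 tilt z [ 0.0018 -0.0016 -1.    ]
```

```bash
python3 -m pendant '[[-0.5,0,12,0,-1],[-0.5,0,24,0,-1],[-0.5,0,34,0,-1],[-0.5,0,41,0,-1],[-0.5,0,44,0,-1]]';python3 -m pendant '[[0,0,0,0,-1],[0,0,0,0,-0.2],[0,0,0,0,0],[0,0,0,0,0.1],[0,0,0,0,0.1]]';python3 -m pendant '[[0,0,-5,0,0.1],[0,0,-35,0,0.1],[0,0,-75,0,0.1],[0,0,-110,0,0.1],[0,0,-145,0,0.2]]';python3 -m pendant '[[-30,0,-10,0,0.2],[-60,0,-20,0,0.2],[-90,20,-30,0,0.2],[-110,40,-40,0,0.2],[-110,40,-40,0,0.2]]'
python3 - <<'E'
from h import *
p=capture('wrist');p=capture('wrist')
for n,y,e in (('nutdriver',.108,.126),('scraper',.036,.146),('mirror',-.036,.142),('screwdriver',-.108,.152)):
  print(n,[(round(d['p'],2),w(p,d['point']).round(4)) for d in place_of(n+'_grip',p)],spot(RO,RY,y,0).round(4))
  for x in (-.048,0,.048,e): q=proj(p,np.r_[spot(RO,RY,y,x),.055]); cv2.circle(p['color'],tuple(int(v) for v in q),4,(255,0,0),1)
save(p,'w7')
p=capture('scene'); im=p['color'][120:270,130:330]; p['color']=cv2.resize(im,None,fx=4,fy=4,interpolation=cv2.INTER_CUBIC); save(p,'s2')
E
```

```text
t: 25.28
eef_pos: [0.5115, -0.326, 0.0384]
ee_rot: [2.318, -2.116, 0.006]
force: [-3.7, -3.2, 15.4]
opening: 0.286
t: 25.7
eef_pos: [0.5109, -0.3236, 0.0357]
ee_rot: [2.32, -2.119, -0.001]
force: [-0.1, 1.2, 0.3]
opening: 0.546
t: 26.12
eef_pos: [0.5109, -0.3238, 0.1836]
ee_rot: [2.32, -2.118, 0.001]
force: [0.8, -0.1, 0.5]
opening: 0.597
t: 26.53
eef_pos: [0.4602, -0.2161, 0.2257]
ee_rot: [-2.32, 2.114, -0.009]
force: [1.1, -1.3, 1.0]
opening: 0.598
nutdriver [(0.78, array([ 0.477 , -0.1135,  0.0534]))] [ 0.4772 -0.1104]
scraper [(0.98, array([ 0.4872, -0.1803,  0.0581]))] [ 0.4837 -0.1821]
mirror [] [ 0.4903 -0.2539]
screwdriver [(0.57, array([ 0.4958, -0.3244,  0.0593]))] [ 0.4968 -0.3256]
```

View pics/w7.png

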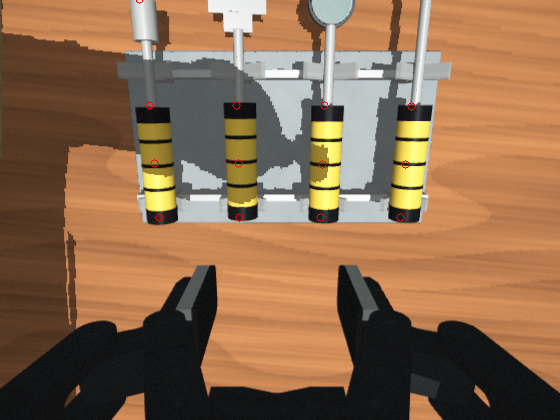

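View pics/s2.png

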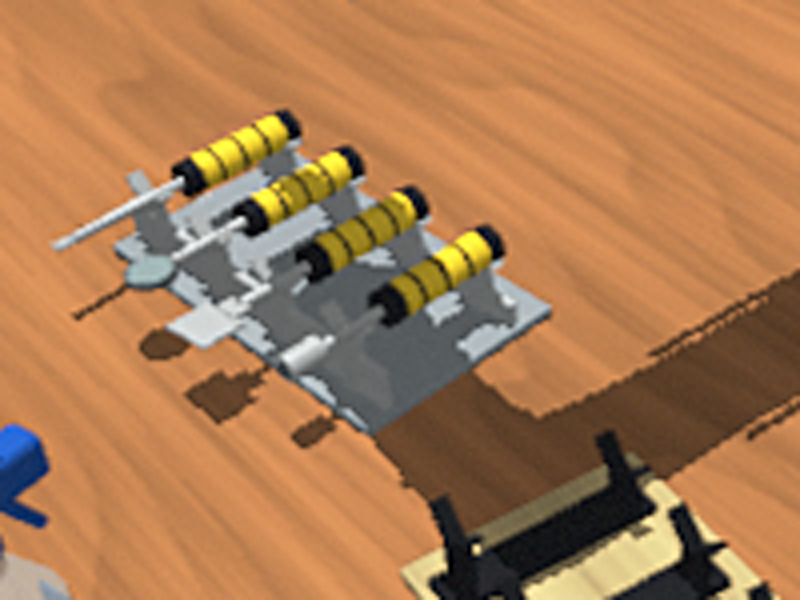

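All four tools lie in the notches: handle middles at (155,163), (240,160), (326,163), (407,163), level and parallel, and the gripper touches nothing.

```bash
python3 -c "
from station import *
print(hand_in())"
```

```text
the job is handed in; nothing more can be done
None
```

All four tools are on the grey rack in reverse order, and I handed the job in at about 27 s of the 128 s allowed. From left to right they now lie nut driver, scraper, mirror, screwdriver (the start order was screwdriver, mirror, scraper, nut driver). The blue and pink look-alikes were not touched.

- **Position:** in the last wrist and scene pictures every tool looked level and seated in both notches, handle towards the robot. The networks' positions for the nut driver, scraper and screwdriver were within about 4 mm of target.
- **Missed detection:** the network did not report the mirror in the last picture. Just after placing it was within 1 mm sideways and lengthwise, and it looks seated in the final pictures.
- **Scraper:** it was released about 5 mm high and sits about 3 mm further forward than its target, inside the 15 mm limit.
- **Forces:** the wrist force readings, taken at the end of each move, stayed below 20 N. The gripper was clear of everything at hand-in.

The hand-in itself reports no verdict.

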